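# Release the slicer's blade cassette and hold the plunger out

### The arm

A 6-joint arm with a two-finger parallel gripper is mounted at the origin on the work surface. World frame = base frame: x ahead of the robot, y to its left, z up, the work surface at z = 0. Lengths are in mm, angles in rad, forces in N, time in s.
With the tool pointing down it reaches from about 350 to 925 mm from the base axis. Payload 6.4 kg.
Tool frame: the origin (TCP) lies on the centre line of the jaws, within the pads' length; the fingertips stand 22 mm ahead of it and the grasp point (between the pads) lies 3 mm ahead of it; z points along the fingers, y is the line along which they close (so a half turn about z gives the same grasp; the last joint's range is limited). The gripper opens to 94 mm and grips with 3 to 60 N. Pads are 16 mm wide; open, the fingers measure 119 mm over their backs; the gripper's body (75 mm by 177 mm) begins 78 mm behind the grasp point.
Start: joints at [-1.296, 0.245, 1.558, -0, 1.339, -0.174], TCP at [282.031, -585.638, 195.955] pointing down, gripper open.
Joint ranges: [-3.13, 3.13], [-1.02, 2.26], [0.13, 2.54], [-0.95, 4.09], [0.21, 2.88], [-2.74, 2.74]. Speed limits (rad/s): [2.57, 2.57, 3.14, 3.14, 3.14, 3.14].

### API

Orientations are given as a unit quaternion [x, y, z, w].
In Python, from station import bot gives the robot as it stands. The module is installed in compiled form; this text tells all that it offers. Calls block until the motion is done:
- bot.reach(position, orientation): joint-space move of the TCP to a pose.
- bot.move_l(position, orientation=None, max_speed=150, max_force=None): straight line of the TCP; orientation=None keeps the orientation; max_speed is the mean speed in mm/s. With max_force (N) it stops when the force on the tool has changed by that much, and returns True; else False.
- bot.goto_joints(angles): joint-space move.
- bot.grip(opening, grip_force=None): opening from 0.0 (shut) to 1.0 (fully open); grip_force is the grip in N (None keeps the last); returns when the fingers have stopped.
- bot.dwell(seconds).
- bot.inverse_kinematics(position, orientation): joint angles nearest the present ones, or None.
- bot.capture(name): name is "scene" or "top" or "wrist"; returns the picture (480x640x3 uint8, red, green, blue); there is no depth.
- bot.get_calibration(name): a dict with "fx", "fy", "cx", "cy" (pixels), "extrinsics" (4x4, takes a point from camera to world coordinates); the wrist camera has in their place "T_tool_cam" (4x4, takes a point from camera to tool coordinates, whose origin is the TCP and whose axes are the flange's). Camera axes: x right, y down, z forward; pixel columns grow to the right and rows downward; lengths in mm; the calibration is good to about 2 mm. A picture is of the moment at which its call begins: read the wrist's pose just before it. get_calibration takes no time and is no camera call.
A pose or a line that the arm cannot do raises bot.MotionError and nothing moves.
- bot.job_done(): hands the job in; it is judged then, once.
Trained networks look in the newest picture that a camera, given by its name, has taken for a name from the list of things; names that differ only in an ending like _2 or _b are one class to them, and where a whole thing is asked for, a point or a joint stands for the part that bears it (a point fixed in the world has none). Each returns a list of dicts, best first, with "confidence" (0 to 1); they miss things now and then, are a little off and sometimes report something else, mostly with a low value. They report only what shows in the picture. A call takes as long as a camera call.
- bot.silhouettes(target, camera): "pixels" (480x640 bool, what is visible of it) and "centre" ([row, column] in pixels, amid what is visible of it).
Readings, each from a call of its own:
- bot.read_t(): time.
- bot.read_qpos(): joint angles.
- bot.read_joint_vel(): joint speeds.
- bot.read_effort(): joint torques, N m.
- bot.read_ee_pos(): TCP position.
- bot.read_orientation(): TCP orientation.
- bot.read_contact_force(): force on the tool from outside, world axes, zero at the start.
- bot.read_wrist_torque(): the same for the moment, N m.
- bot.read_finger_gap(): opening from 0.0 (shut) to 1.0 (fully open).
- bot.read_grasp_force(): force on a finger pad.
Only numpy, scipy, OpenCV 4.12 (cv2) and the standard library are available. Lean on these libraries where they do the work, as an engineer would, in place of code of your own. Each camera call takes 0.05 s, during which the arm holds its last target. There are 200 camera calls.

### The job

Free the vegetable slicer's blade cassette for washing: slide the product box by its knob all the way up to the top stop and leave it there, then pull the spring plunger on the slicer's near side fully back so that the blade cassette slides down out of the mouth to its stop. Keep the plunger gripped and fully back while a colleague swaps the cassette: you finish still holding it. Leave the other things on the counter where they are.

Things in the scene. Friction and masses are not known exactly. Their poses are not given: they have to be found in the camera images.
- slicer: Fixed bench vegetable slicer, bare steel, 156 wide (its x), bed 400 long climbing 25 deg along its +y: up-slope is (0, 0.906, 0.423) here. Origin on the counter under its middle, z up. Cheeks at x = -73 and +73; bed from y -190, z 80 (low open mouth) to y 173, z 249. The near (-x) cheek, toward the robot, has the plunger low down and, 177 up the slope from it, a fixed five-lobed star knob (not used).
- box_knob (a point): Middle of the product box's knob: white cylinder 30 in diameter, 34 long, axis square to the bed (leaning 25 deg from vertical to the slicer's -y). The point is 17 below the knob's top, 25 above the pusher plate, along that axis; free above. The box is 116 wide (slicer's x), 100 long, 72 above the bed. Axes: x the slicer's x, y up the slope, z square to the bed.
- product_box (a joint): Travel of the product box up its tracks, m: 0 at the bottom, 0.23 against the top stop. Starts over the blades at 0 to 0.08. About 9 N pushes it up the slope, its weight included; it stays where it is left.
- plunger_knob (a point): Middle of the grip of the plunger's black mushroom knob: grip a cylinder 21 in diameter, 23 long, ending outward in a head 31 in diameter, 8 thick. Its axis is level along the slicer's x; it stands out from the near (-x) cheek, nut and sleeve (22 and 17 in diameter, together 24 long) between. At the start the point is at x -108, y -92, z 118 in the slicer's frame; free above. It moves with the knob.
- plunger (a joint): How far the plunger is pulled out, m: 0 seated, 0.014 fully back against its stop. It pulls level, square out from the near cheek (slicer's -x). A spring draws it back in: 4.5 N at the start, 11 N fully back. Its 9 mm pin sits 8 mm deep in a hole in the cassette's side bar.
- cassette (a joint): How far the blade cassette has slid down out of the mouth, m: 0 locked by the plunger pin (it may read a millimetre either way), 0.060 at its stop. Once the pin is clear it slides down by its own weight within about a second.
- cassette_lip (a point): Middle of the front edge of the blade cassette's pull lip (70 wide, 6 thick) at the low mouth. The cassette is a flat steel frame 130 x 150 x 14 with cross blades, lying in the lower bed under the product box at first.
- gn_pan: shallow open steel food pan, 256 x 166 x 40, standing under the slicer's low mouth; origin: centre of its underside. To be left alone.
- pepper_a: bell pepper, about 86 across and 96 tall, on the slicer's near side; origin: centre of its underside. To be left alone.
- pepper_b: bell pepper like the other, standing on the cutting board; origin: centre of its underside. To be left alone.
- oil_bottle: dark glass bottle 60 across, 210 tall, beyond the slicer; origin: centre of its underside. To be left alone.
- chef_knife: chef's knife, 320 long, lying on the cutting board; origin: on its underside where handle and blade meet. To be left alone.
- mixing_bowl: open steel bowl, 210 across the rim, 85 tall; origin: centre of its underside. To be left alone.
- deli_tub: lidded round plastic tub, 112 across, 75 tall; origin: centre of its underside. To be left alone.
- cutting_board: Fixed plastic cutting board 340 x 240 x 12 on the left of the counter; origin: centre of its underside.

How it is judged:
By the outcome, as a careful person would: the job done as asked, in the order asked, and still so for the second after the job is handed in, while the arm keeps its last pose, push and grip.
It also fails if it takes over 48 s, if anything falls off the work surface, if the arm or the gripper's body presses on something with over 40 N, if the wrist force passes 120 N, or if a joint passes its speed limit or range.

## Working session

There is one attempt and no reset: what is moved stays moved. The work goes in short steps, each a Python script; the robot and the scene stay as the last script left them, time stands still between calls to the robot, and variables do not carry over. Pictures are saved under pics/ and viewed, at most 10 in all, crops included, and the job is handed in when it is done.

```bash
mkdir -p pics; cat > h.py <<'E'
from station import bot
import numpy as np, cv2
from scipy.spatial.transform import Rotation as R
def cam(name):
    c=bot.get_calibration(name)
    if name=="wrist":
        T=np.eye(4);T[:3,:3]=R.from_quat(bot.read_orientation()).as_matrix();T[:3,3]=bot.read_ee_pos()
        E=T@np.array(c["T_tool_cam"])
    else: E=np.array(c["extrinsics"])
    return c,E
def shot(name,fn=None):
    c,E=cam(name); im=bot.capture(name)
    if fn: cv2.imwrite("pics/"+fn,im[:,:,::-1])
    return im,c,E
def ray(c,E,rc):
    d=np.array([(rc[1]-c["cx"])/c["fx"],(rc[0]-c["cy"])/c["fy"],1.]);d=E[:3,:3]@d
    return E[:3,3],d/np.linalg.norm(d)
def proj(c,E,p):
    q=np.linalg.inv(E)@np.append(p,1);return np.array([c["fy"]*q[1]/q[2]+c["cy"],c["fx"]*q[0]/q[2]+c["cx"]])
def tri(rays):
    A=np.zeros((3,3));b=np.zeros(3)
    for o,d in rays:
        M=np.eye(3)-np.outer(d,d);A+=M;b+=M@o
    p=np.linalg.solve(A,b);return p,[round(float(np.linalg.norm((np.eye(3)-np.outer(d,d))@(p-o))),1) for o,d in rays]
E
python3 - <<'E'
from h import *
for n in("scene","top"):
    im,c,E=shot(n,n+"0.png")
    print(n,c["fx"],E[:3,3].round(),E[:3,2].round(2))
    for t in("box_knob","plunger_knob","cassette_lip","slicer","pepper_a","gn_pan"):
        for r in bot.silhouettes(t,n)[:3]:
            print(t,round(r["confidence"],2),np.round(r["centre"]),r["pixels"].sum())
E
```

```text
scene 451.2913635612854 [1177. 1036.  951.] [-0.42 -0.73 -0.54]
plunger_knob 0.66 [235. 321.] 1160
slicer 0.83 [256. 326.] 3974
slicer 0.24 [267. 276.] 857
pepper_a 0.84 [290. 387.] 595
pepper_a 0.58 [352. 439.] 887
pepper_a 0.38 [210. 322.] 493
gn_pan 0.96 [235. 288.] 440
top 571.2799789040427 [ 310.   -9. 1678.] [ 0.17 -0.   -0.99]
box_knob 0.76 [238. 324.] 2302
box_knob 0.54 [298. 108.] 1306
box_knob 0.17 [292. 254.] 646
plunger_knob 0.59 [285. 319.] 98
cassette_lip 0.67 [245. 350.] 594
cassette_lip 0.63 [234. 325.] 2411
cassette_lip 0.31 [280. 156.] 644
slicer 0.57 [234. 297.] 8501
slicer 0.55 [259. 396.] 4989
slicer 0.37 [248. 350.] 672
pepper_a 0.97 [281. 153.] 643
pepper_a 0.75 [292. 255.] 645
gn_pan 0.21 [280. 157.] 634
```

View pics/scene0.png

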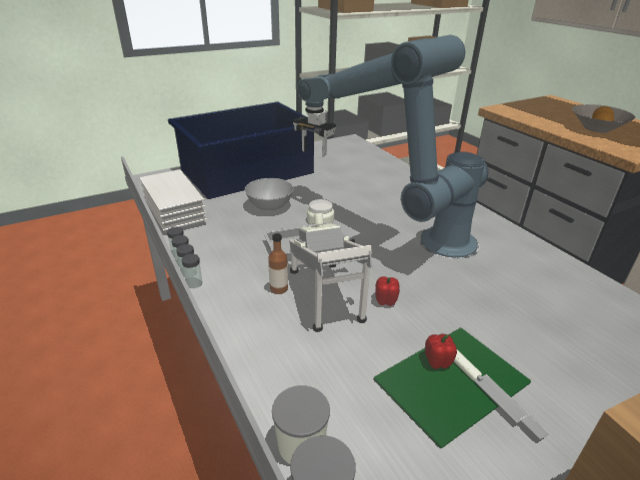

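View pics/top0.png

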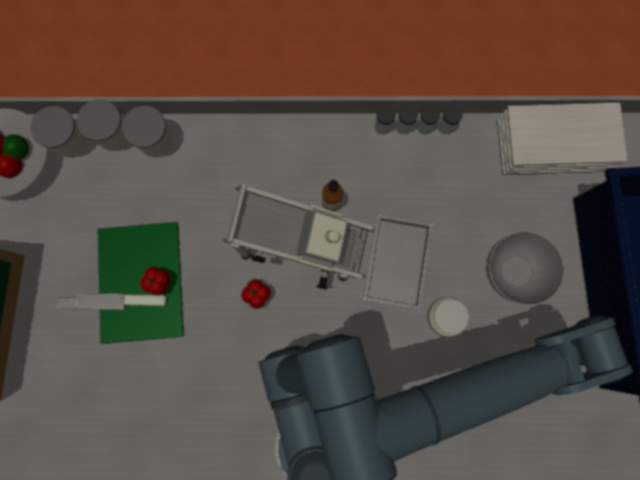

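The top view shows the slicer running from its high end on the left (col 240) to its low mouth at col 372. The box knob is at about (237,333), the black plunger at (283,323) and the star knob at (258,270). Next are two wrist views for a closer look.

```bash
python3 - <<'E'
from h import *
c,E=cam("top")
def atz(rc,z):
    o,d=ray(c,E,rc);return (o+d*(z-o[2])/d[2])
pl=atz((283,323),118);bk=atz((237,333),250)
print(pl,bk,atz((258,270),193),atz((187,240),260),atz((230,372),90))
print(np.array(bot.get_calibration("wrist")["T_tool_cam"]).round(2))
import sys
up=(atz((187,240),260)-atz((230,372),90))[:2];yaw=np.arctan2(-up[0],up[1]);print("yaw",yaw)
# look: tool down, tool y along slicer y
q=(R.from_euler('z',yaw)*R.from_euler('x',np.pi)).as_quat()
for i,off in enumerate(([-60,-30],[-60,60])):
    p=np.r_[pl[:2]+off+np.array([20,20]),430]
    for s in(0,1):
        qq=q if not s else (R.from_euler('z',yaw+np.pi)*R.from_euler('x',np.pi)).as_quat()
        k=bot.inverse_kinematics(p,qq)
        print(i,s,None if k is None else np.round(k,2))
E
```

```text
[452.62026945 -18.00782736 118.        ] [557.34347188 -43.1100226  250.        ] [511.89694263 121.12951051 193.        ] [686.25826156 194.07856144 260.        ] [ 604.71191236 -157.42173424   90.        ]
[[  -0.     -0.97   -0.24   68.77]
 [   1.     -0.      0.     -0.69]
 [  -0.     -0.24    0.97 -188.59]
 [   0.      0.      0.      1.  ]]
yaw -0.22796243004890676
0 0 [-0.34 -0.42  1.77 -0.    1.8   1.46]
0 1 [-0.34 -0.42  1.77  0.    1.8  -1.69]
1 0 [-0.12 -0.41  1.76 -0.    1.79  1.67]
1 1 [-0.12 -0.41  1.76  0.    1.79 -1.47]
```

```bash
python3 - <<'E'
from h import *
yaw=-0.25
q=(R.from_euler('z',yaw+np.pi)*R.from_euler('x',np.pi)).as_quat()
rs={}
for i,p in enumerate(([440,-110,400],[440,60,400])):
    bot.reach(p,q)
    im,c,E=shot("wrist",f"w{i}.png")
    np.savez(f"v{i}.npz",E=E,f=[c["fx"],c["fy"],c["cx"],c["cy"]])
    for t in("box_knob","plunger_knob","cassette_lip","slicer"):
        for r in bot.silhouettes(t,"wrist")[:2]:
            print(i,t,round(r["confidence"],2),np.round(r["centre"],1),r["pixels"].sum())
print(bot.read_t())
E
```

```text
0 box_knob 0.73 [265.1 415.7] 8641
0 plunger_knob 0.97 [182.9 396.6] 521
0 plunger_knob 0.32 [248.9 253.3] 17368
0 cassette_lip 0.62 [268.1 355.5] 3328
0 cassette_lip 0.31 [249.4 255.3] 17344
0 slicer 0.73 [262.6 482.6] 32961
1 box_knob 0.83 [305. 282.] 8962
1 box_knob 0.64 [218.3 262.8] 502
1 plunger_knob 0.88 [215.9 258.9] 474
1 cassette_lip 0.57 [293.9 227.1] 1066
1 slicer 0.97 [296.3 345.4] 30445
3.8667
```

View pics/w0.png

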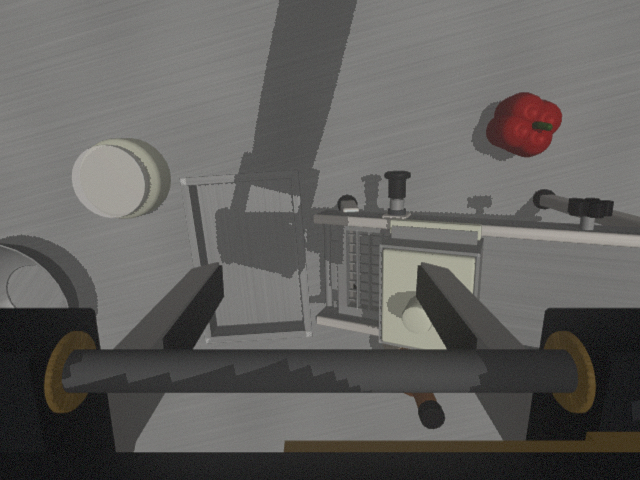

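View pics/w1.png

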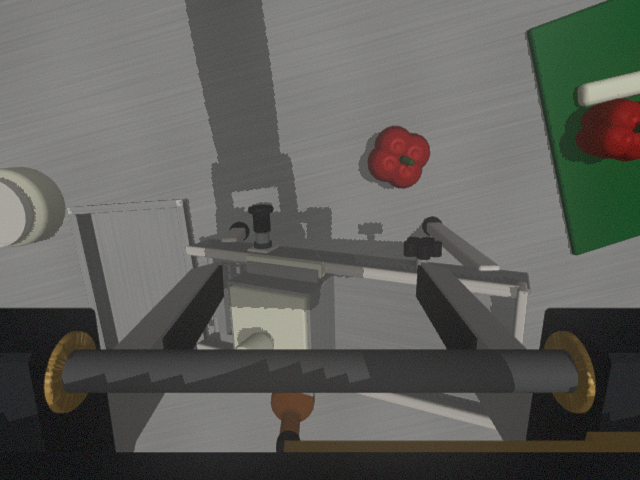

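Both wrist views show the plunger knob, at (185,398) and (218,261), and the star knob. The box knob is partly hidden by the gripper bar, so I'll take two more views further over it.

```bash
python3 - <<'E'
from h import *
yaw=-0.25
q=(R.from_euler('z',yaw+np.pi)*R.from_euler('x',np.pi)).as_quat()
def L(i):
    z=np.load(f"v{i}.npz");f=z["f"];return dict(fx=f[0],fy=f[1],cx=f[2],cy=f[3]),z["E"]
v=[L(0),L(1)]
for n,a,b in(("plg point",(190,398),(222,262)),("plg net",(182.9,396.6),(215.9,258.9)),("star",(208,591),(247,423)),("corner",(247,383),(286,232))):
    print(n,*tri([ray(*v[0],a),ray(*v[1],b)]))
rs={}
for i,p in enumerate(([560,-130,410],[560,-10,410]),2):
    bot.reach(p,q)
    im,c,E=shot("wrist",f"w{i}.png")
    np.savez(f"v{i}.npz",E=E,f=[c["fx"],c["fy"],c["cx"],c["cy"]])
    for t in("box_knob","plunger_knob"):
        for r in bot.silhouettes(t,"wrist")[:2]:
            print(i,t,round(r["confidence"],2),np.round(r["centre"],1),r["pixels"].sum())
a,b=cv2.imread("pics/w2.png"),cv2.imread("pics/w3.png")
cv2.imwrite("pics/w23.png",np.vstack([a[:300],b[:300]]))
print(bot.read_t())
E
```

```text
plg point [457.74062767 -18.0739464  118.36842599] [1.2, 1.2]
plg net [448.48997064 -18.66706728 122.78382357] [0.9, 0.9]
star [508.37636644 151.38928791 202.14079041] [0.7, 0.7]
corner [504.06096144 -56.55081387 185.20033532] [1.4, 1.4]
2 box_knob 0.57 [179.8 425.3] 14733
2 plunger_knob 0.93 [ 77.  388.2] 623
2 plunger_knob 0.62 [ 86.6 104.8] 7269
3 box_knob 0.6 [207.6 317.4] 14364
3 plunger_knob 0.84 [104.9 288.6] 551
5.6167
```

View pics/w23.png

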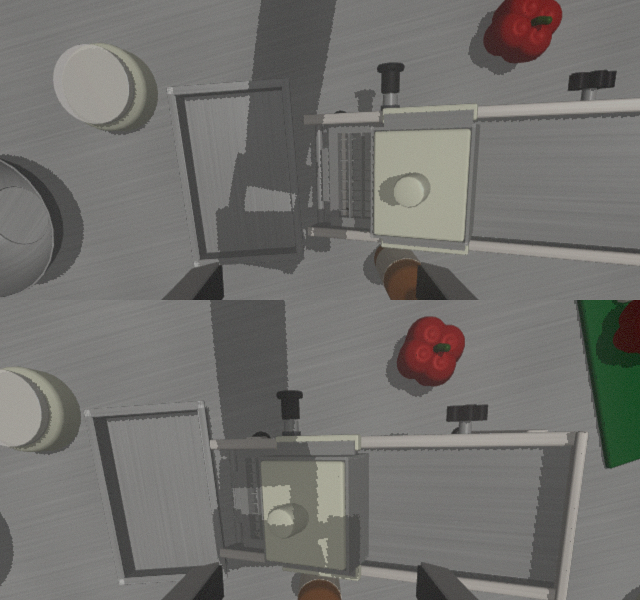

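Views 2 and 3 show the box plate and its knob clearly. The knob's top face is at (191,409) and (221,281).

```bash
python3 - <<'E'
from h import *
def L(i):
    z=np.load(f"v{i}.npz");f=z["f"];return dict(fx=f[0],fy=f[1],cx=f[2],cy=f[3]),z["E"]
v=[L(i) for i in range(4)]
P={}
for n,d in dict(plg={0:(190,398),1:(222,262),2:(83,390.5),3:(109,289)},
 plgnet={0:(182.9,396.6),1:(215.9,258.9),2:(77,388.2),3:(104.9,288.6)},
 star={0:(208,591),1:(247,423),2:(82,592),3:(113,467)},
 knobtop={2:(191,409),3:(220,281)},knobmid={2:(189.5,412),3:(219,287)},
 pnl={2:(127,374),3:(160,261)},pfl={2:(239,373),3:(269,263)},pnr={2:(129,470),3:(160,345)},pfr={2:(241,466),3:(272,346)}).items():
    P[n],e=tri([ray(*v[i],x) for i,x in d.items()]);print(n,P[n].round(1),e)
# top-end crossbar at z about 262
c,E=v[3]
for z in(250,270):
    g=[]
    for rc in((133,585),(300,568)):
        o,d=ray(c,E,rc);g.append(o+d*(z-o[2])/d[2])
    b=g[1]-g[0];print("bar yaw",np.arctan2(b[1],b[0]),g[0].round(),np.linalg.norm(b))
for a,b in(("pnl","pfl"),("pnr","pfr")):
    w=P[b]-P[a];print("yaw x",np.arctan2(w[1],w[0]),np.linalg.norm(w))
for a,b in(("pnl","pnr"),("pfl","pfr"),("plg","star")):
    w=P[b]-P[a];print("yaw y",np.arctan2(-w[0],w[1]),w.round(),np.linalg.norm(w))
E
```

```text
plg [457.  -18.7 120.7] [1.5, 1.4, 0.4, 1.4]
plgnet [450.  -19.1 117. ] [1.4, 1.7, 0.4, 1.3]
star [508.9 151.8 201.2] [0.6, 0.9, 0.9, 0.6]
knobtop [559.7 -45.7 244.2] [1.3, 1.3]
knobmid [561.1 -41.2 235.8] [0.8, 0.8]
pnl [500.9 -57.  189.4] [1.7, 1.7]
pfl [610.4 -84.3 205.1] [1.7, 1.7]
pnr [522.1  25.5 219.6] [0.5, 0.5]
pfr [625.9   0.7 232.2] [1.1, 1.1]
bar yaw -0.19096957963963457 [548. 230. 250.] 155.3706734437233
bar yaw -0.19096957963963465 [544. 217. 270.] 146.4655847764218
yaw x -0.24433521097480132 113.9234455842958
yaw x -0.23463923376530701 107.50688067960792
yaw y -0.25137117781687 [21. 83. 30.] 90.39347907330253
yaw y -0.180931708964241 [16. 85. 27.] 90.55440623769651
yaw y -0.2954565773191451 [ 52. 170.  80.] 195.53189335204053
```

```bash
cat >> h.py <<'E'
yaw=-0.23
ex=np.array([np.cos(yaw),np.sin(yaw),0]);ey=np.array([-np.sin(yaw),np.cos(yaw),0]);ez=np.array([0,0,1.])
sl=.9063*ey+.4226*ez; nn=-.4226*ey+.9063*ez
qk=R.from_matrix(np.c_[-ex,sl,-nn]).as_quat()
def F(): f=np.array(bot.read_contact_force());return np.array([f@ex,f@sl,f@nn]).round(1)
E
python3 - <<'E'
from h import *
K=np.array([560.5,-40.5,235.5])
print([None if (k:=bot.inverse_kinematics(K+a*sl+b*nn,qk)) is None else np.round(k,2) for a,b in((0,100),(0,7),(235,7),(235,100))])
bot.grip(0.75)
bot.reach(K+90*nn,qk); 
hit=bot.move_l(K+7*nn,max_speed=120,max_force=15)
print(hit,F(),(np.array(bot.read_ee_pos())-K)@nn)
bot.grip(0.0,20)
print(bot.read_finger_gap()*94,bot.read_grasp_force(),F(),bot.read_t())
shot("wrist","k.png");shot("scene","ks.png")
E
```

```text
[array([-0.57, -0.03,  1.67,  0.41,  1.65, -1.91]), array([-0.5 ,  0.01,  1.78,  0.42,  1.48, -1.91]), array([-0.12,  0.01,  1.6 ,  0.44,  1.49, -1.49]), array([-0.19, -0.03,  1.49,  0.44,  1.65, -1.49])]
False [ 0.1 -0.1  0.3] 7.873349229448937
0.5024995677909776 0.0 [ 0.4  1.  -0.4] 8.725
```

View pics/k.png

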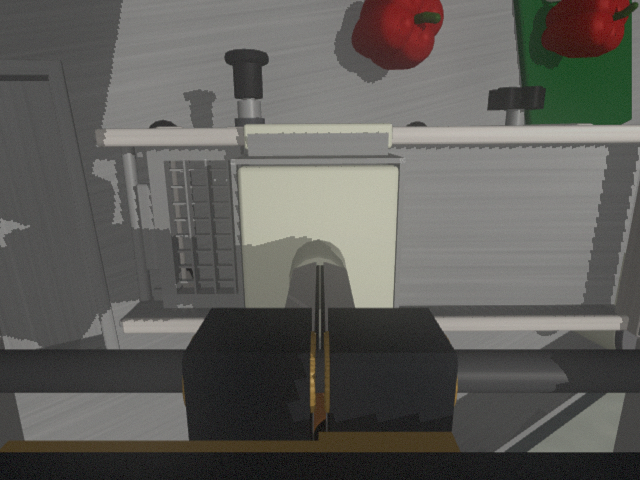

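```bash
python3 - <<'E'
from h import *
c,E=cam("wrist");print(c["fx"],c["cx"],c["cy"])
p=np.array(bot.read_ee_pos());M=R.from_quat(bot.read_orientation()).as_matrix()
for a in([0,0,22],[8,0,22],[-8,0,22],[0,0,3],[0,0,40]): print(a,proj(c,E,p+M@np.array(a)).round())
cs,Es=cam("scene");print("scene tip",proj(cs,Es,p+M@[0,0,22]).round(), "K",proj(cs,Es,p+M@[0,0,10]).round())
im=cv2.imread("pics/ks.png");cv2.imwrite("pics/ksc.png",cv2.resize(im[170:290,250:410],(800,600),interpolation=2))
E
```

```text
392.35435968942727 319.4637367522466 230.6332502098911
[0, 0, 22] [262. 320.]
[8, 0, 22] [248. 320.]
[-8, 0, 22] [275. 320.]
[0, 0, 3] [273. 320.]
[0, 0, 40] [252. 320.]
scene tip [223. 319.] K [220. 319.]
```

View pics/ksc.png

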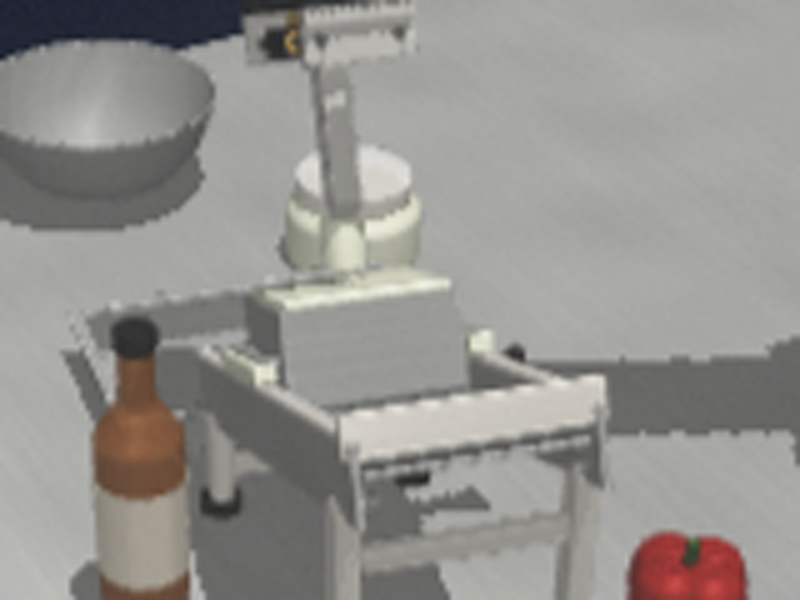

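```bash
python3 - <<'E'
import cv2,numpy as np
a=cv2.imread("pics/k.png")[210:330,240:400]
a=cv2.resize(a,(800,600),interpolation=cv2.INTER_CUBIC)
a=(255*(a/255.)**.6).astype('uint8');cv2.imwrite("pics/kc.png",a)
E
```

```text
(no output)
```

View pics/kc.png

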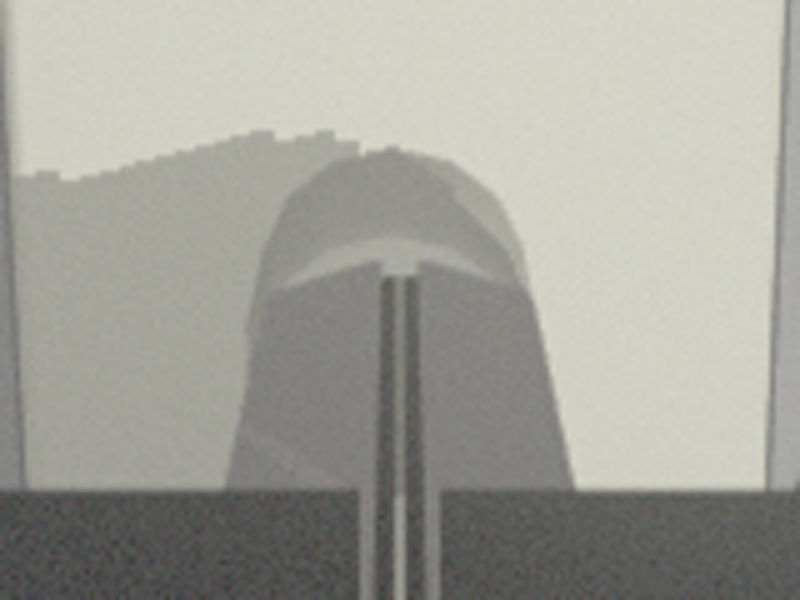

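The fingers closed above the knob: its top face peeks out just below the fingertips. The tips really stand higher than the TCP data implies. I'll touch the knob's top lightly with closed fingers to calibrate that.

```bash
python3 - <<'E'
from h import *
K=np.array([560.5,-40.5,235.5])
p=np.array(bot.read_ee_pos())
hit=bot.move_l(p-14*nn,max_speed=30,max_force=5)
d=np.array(bot.read_ee_pos())-K
print(hit,F(),[round(float(d@a),1) for a in(ex,sl,nn)],bot.read_finger_gap()*94,bot.read_t())
c,E=cam("scene");print(c["cx"],c["cy"])
E
```

```text
True [-1.3  1.1  4.5] [0.2, 0.0, 6.0] 0.2848764310871948 9.05
318.61429258667266 241.82781118848305
```

Contact came 33 mm earlier than the tool data implies, and the wrist and scene images agree. The fingertips therefore sit about 11 mm behind the TCP, so I'll use this measured offset.

```bash
python3 - <<'E'
from h import *
K=np.array([560.5,-40.5,235.5])
bot.move_l(K+14*nn,max_speed=100)
bot.grip(0.75)
hit=bot.move_l(K-24*nn,max_speed=80,max_force=12)
print(hit,F(),(np.array(bot.read_ee_pos())-K)@nn)
bot.grip(0.0,20)
print(bot.read_finger_gap()*94,bot.read_grasp_force(),F(),bot.read_t())
p0=np.array(bot.read_ee_pos())
if 24<bot.read_finger_gap()*94<36 and not hit:
    for a in(50,110):
        h=bot.move_l(p0+a*sl,max_speed=100,max_force=30)
        d=np.array(bot.read_ee_pos())-p0
        print(a,h,F(),[round(float(d@x),1) for x in(ex,sl,nn)],bot.read_finger_gap()*94,bot.read_t())
        if h: break
E
```

```text
False [-0.   0.1 -0.1] -24.217380516718976
29.64969352484825 20.000230371952057 [ 0.4 -2.5  0.3] 11.7833
50 False [-2.6 -2.2  1.2] [-0.4, 49.8, -0.0] 29.804073713814578 12.425
110 False [-3.9 -3.   3.2] [-0.8, 109.7, -0.0] 29.674727472104884 13.175
```

```bash
python3 - <<'E'
from h import *
p=np.array(bot.read_ee_pos())
for a,s in((30,80),(150,60)):
    h=bot.move_l(p+a*sl,max_speed=s,max_force=22)
    d=np.array(bot.read_ee_pos())-p
    print(a,h,F(),[round(float(d@x),1) for x in(ex,sl,nn)],bot.read_finger_gap()*94,bot.read_t())
shot("top","t1.png")
E
```

```text
30 False [-1.5 -3.   1.9] [-0.2, 29.7, -0.0] 29.580652225647484 13.7
150 True [-0.8 -3.4  3.6] [-0.4, 64.2, -0.1] 29.68156427632602 14.6083
```

```bash
python3 - <<'E'
from h import *
p=np.array(bot.read_ee_pos())
h=bot.move_l(p+8*sl,max_speed=20,max_force=25)
d=np.array(bot.read_ee_pos())-p
print(h,F(),[round(float(d@x),2) for x in(ex,sl,nn)],bot.read_t())
bot.dwell(.2);print(F(),bot.read_ee_pos())
for n in("top","scene"):
    shot(n,n+"2.png")
a=cv2.imread("pics/top2.png")[150:330,200:440];b=cv2.imread("pics/scene2.png")[150:330,200:440]
cv2.imwrite("pics/s2.png",cv2.resize(np.vstack([a,b]),None,fx=1.66,fy=1.66,interpolation=2))
E
```

```text
True [-1.1 -1.9  5. ] [-0.11, -0.33, -0.23] 15.075
[0.6 0.5 4.5] [597.32929907 122.63260527 286.69048524]
```

View pics/s2.png

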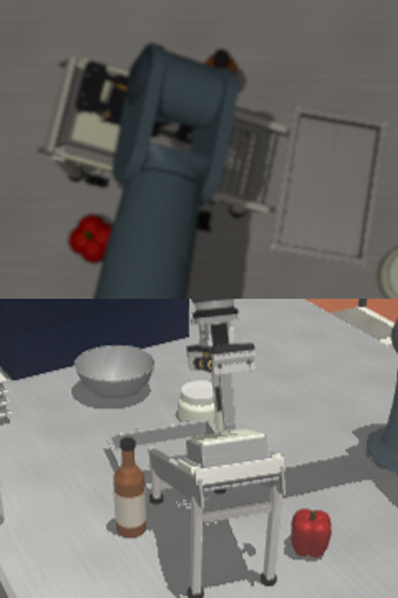

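The box is at the top end against its stop. I'll release it, back off, and hover over the plunger using the same leaning orientation, which keeps the gripper body clear of the cheek.

```bash
python3 - <<'E'
from h import *
bot.grip(0.75)
p=np.array(bot.read_ee_pos())
bot.move_l(p+70*nn,max_speed=150)
P=np.array([455.5,-18.4,118.5])
T=lambda d,o=0:P+(d-30)*nn+o*ex
print([bot.inverse_kinematics(T(d),qk) is not None for d in(130,0)])
rays=[]
for off in(-60,20):
    bot.reach(T(130)+off*ey-40*ex,qk) if off<0 else bot.move_l(T(130)+off*ey-40*ex,max_speed=200)
    im,c,E=shot("wrist",f"h{off}.png")
    r=bot.silhouettes("plunger_knob","wrist")[:2]
    for x in r:
        print(round(x["confidence"],2),np.round(x["centre"],1),x["pixels"].sum(),"pred P",proj(c,E,P).round(1),"whole",proj(c,E,P-4*ex).round(1))
    if r: rays.append(ray(c,E,r[0]["centre"]))
    np.save(f"m{off}.npy",r[0]["pixels"]) if r else 0
if len(rays)==2:
    X,e=tri(rays);d=X-P;print(X,e,[round(float(d@a),1) for a in(ex,ey,ez)])
print(bot.read_t())
E
```

```text
[True, True]
0.64 [259.4 382.9] 1059 pred P [267.2 383.6] whole [262.7 383.8]
0.3 [321.1 632. ] 303 pred P [267.2 383.6] whole [262.7 383.8]
0.58 [276.1 293.9] 1444 pred P [282.4 295.7] whole [277.4 295.7]
[448.01887882 -19.18131719 120.90405221] [0.8, 0.8] [-7.1, -2.5, 2.4]
18.725
```

```bash
python3 - <<'E'
import numpy as np,cv2
rows=[]
for o in(-60,20):
    m=np.load(f"m{o}.npy");r,c=np.where(m);print(o,r.min(),r.max(),c.min(),c.max(),[(i,int(m[i].sum())) for i in range(r.min(),r.max()+1,3)])
    im=cv2.imread(f"pics/h{o}.png");a=im[200:350,260:460] if o<0 else im[200:350,200:400]
    rows.append(cv2.resize(a,(400,300),interpolation=2))
cv2.imwrite("pics/h.png",np.hstack(rows))
E
python3 - <<'E'
from h import *
P=np.array([455.5,-18.4,118.5]);c,E=cam("wrist")
for a in(-19.5,-11.5,0,11.5,35.5): print(a,proj(c,E,P+a*ex).round(1))
E
```

```text
-60 242 284 367 402 [(242, 7), (245, 30), (248, 35), (251, 35), (254, 32), (257, 28), (260, 25), (263, 24), (266, 22), (269, 22), (272, 22), (275, 22), (278, 22), (281, 21), (284, 6)]
20 254 301 275 314 [(254, 18), (257, 35), (260, 39), (263, 40), (266, 40), (269, 38), (272, 30), (275, 27), (278, 27), (281, 27), (284, 27), (287, 27), (290, 27), (293, 28), (296, 27), (299, 23)]
-19.5 [257.6 296.3]
-11.5 [267.7 296.5]
0 [282.  296.7]
11.5 [296.1 296.9]
35.5 [324.6 297.4]
```

View pics/h.png

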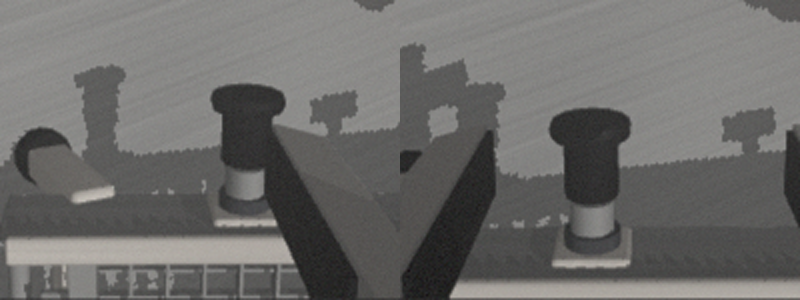

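The hover views show the knob's head, grip, sleeve and nut, and they agree with the estimate to about 1 mm. I'll descend and grip; the gap should read 21 mm.

```bash
python3 - <<'E'
from h import *
P=np.array([455.5,-18.4,118.5])
T=lambda d,o=0:P+(d-30)*nn+o*ex
bot.move_l(T(130,-1),max_speed=200)
bot.grip(0.6)
print(bot.move_l(T(60,-1),max_speed=150,max_force=15))
h=bot.move_l(T(0,-1),max_speed=60,max_force=10)
print(h,F(),bot.read_ee_pos()-T(0,-1))
if not h:
    bot.grip(0.0,40)
    print(bot.read_finger_gap()*94,bot.read_grasp_force(),F(),bot.read_t())
E
```

```text
False
False [ 0.9 -0.2  0.7] [ 0.3306788  -0.25447577  0.3508176 ]
20.23805923332184 40.09691275656223 [ 1.3 -1.8  0.5] 21.975
```

```bash
python3 - <<'E'
from h import *
p=np.array(bot.read_ee_pos())
for a in(4,8,12,22):
    h=bot.move_l(p-a*ex,max_speed=20,max_force=20)
    d=np.array(bot.read_ee_pos())-p
    print(a,h,F(),[round(float(d@x),2) for x in(ex,ey,ez)],bot.read_finger_gap()*94,bot.read_t())
    if h:break
E
```

```text
4 False [ 5.4 -1.1 -4.2] [-2.93, -0.08, 0.12] 20.058057697483143 22.3083
8 False [ 7.5 -1.3 -4.8] [-6.59, -0.14, 0.15] 19.951143688381542 22.6583
12 False [ 9.2 -1.4 -6.5] [-10.18, -0.17, 0.21] 20.15138296375983 23.0083
22 True [10.4  0.4 -8.7] [-12.65, -0.27, 0.22] 20.199111276544627 23.4083
```

```bash
python3 - <<'E'
from h import *
p0=np.array([455.5,-18.4,118.5])-30*nn-1*ex+np.array([.33,-.25,.35])
c=np.array(bot.read_ee_pos());d0=(c-p0)@ex
for a in(1.5,3,4):
    bot.move_l(c-a*ex,max_speed=10,max_force=35);bot.dwell(.3)
    d=np.array(bot.read_ee_pos())-p0
    print(a,F(),[round(float(d@x),2) for x in(ex,ey,ez)],bot.read_finger_gap()*94,bot.read_t())
E
```

```text
1.5 [10.1 -1.1 -7.2] [-12.5, -0.43, -0.1] 20.00908743083804 23.9583
3 [ 11.   -1.3 -10.1] [-13.55, -0.45, -0.04] 19.858234177332044 24.5583
4 [ 16.5  -1.2 -14. ] [-13.52, -0.51, 0.04] 19.88504264812605 25.1083
```

The plunger is on its stop: the force rises to 16.5 N with no further travel. Now a numerical check that the cassette has slid.

```bash
python3 - <<'E'
from h import *
P=np.array([455.5,-18.4,118.5]);O=P+108*ex+92*ey;O[2]=0
lip=lambda s:O+(-190)*ey+84*ez-s*sl
for n in("wrist","top"):
    im,c,E=shot(n,n+"_f.png")
    print(n,"pred lip s=0,60:",proj(c,E,lip(0)).round(),proj(c,E,lip(60)).round())
    for t in("cassette_lip","box_knob"):
        for r in bot.silhouettes(t,n)[:3]:
            rr,cc=np.where(r["pixels"]);print(t,round(r["confidence"],2),np.round(r["centre"]),len(rr),rr.min(),rr.max(),cc.min(),cc.max())
    g=cv2.cvtColor(im,cv2.COLOR_RGB2GRAY)
    old=cv2.imread("pics/top0.png",0) if n=="top" else None
    for x in(-30,0,30):
        pts=[proj(c,E,lip(s)+x*ex) for s in range(-60,101,8)]
        print(x,"now",[int(g[int(a),int(b)]) if 0<=a<480 and 0<=b<640 else -1 for a,b in pts])
        if old is not None: print(x,"old",[int(old[int(a),int(b)]) for a,b in pts])
E
```

```text
wrist pred lip s=0,60: [536. 112.] [536.  -9.]
cassette_lip 0.83 [423.  55.] 2119 403 451 29 96
box_knob 0.47 [146. 503.] 12053 90 205 428 575
-30 now [-1, -1, -1, -1, -1, -1, -1, -1, -1, -1, -1, -1, -1, -1, -1, -1, -1, -1, -1, -1, -1]
0 now [-1, -1, -1, -1, -1, -1, -1, -1, -1, -1, -1, -1, -1, -1, -1, -1, -1, -1, -1, -1, -1]
30 now [-1, -1, -1, -1, -1, -1, -1, -1, -1, -1, -1, -1, -1, -1, -1, -1, -1, -1, -1, -1, -1]
top pred lip s=0,60: [254. 366.] [259. 383.]
cassette_lip 0.56 [247. 348.] 1849 219 268 322 378
box_knob 0.91 [219. 264.] 2645 185 253 235 288
-30 now [82, 83, 68, 67, 74, 68, 58, 42, 33, 48, 63, 57, 58, 75, 88, 107, 107, 106, 107, 106, 106]
-30 old [71, 82, 75, 91, 87, 91, 78, 94, 100, 99, 104, 107, 104, 110, 109, 110, 110, 110, 110, 109, 108]
0 now [80, 82, 63, 64, 67, 69, 65, 67, 67, 71, 86, 87, 80, 92, 107, 106, 106, 105, 105, 106, 105]
0 old [73, 82, 79, 90, 91, 90, 80, 95, 101, 101, 111, 105, 108, 110, 108, 108, 108, 108, 108, 107, 107]
30 now [76, 77, 66, 64, 69, 70, 64, 67, 66, 68, 85, 86, 85, 92, 106, 105, 106, 104, 105, 105, 105]
30 old [71, 81, 79, 90, 90, 88, 68, 85, 100, 98, 105, 98, 109, 109, 108, 108, 108, 107, 107, 107, 107]
```

```bash
python3 - <<'E'
from h import *
P=np.array([455.5,-18.4,118.5]);O=P+108*ex+92*ey;O[2]=0
def B(x,s,h=5): return O+x*ex-190*ey+80*ez-s*sl+h*nn
z=np.load("v2.npz");f=z["f"];v2=(dict(fx=f[0],fy=f[1],cx=f[2],cy=f[3]),z["E"])
w2=cv2.imread("pics/w2.png",0);wf=cv2.imread("pics/wrist_f.png",0);v=cam("wrist")
im=bot.capture("wrist");r=bot.silhouettes("cassette_lip","wrist")[0]
rr,cc=np.where(r["pixels"])
out=[]
A=np.c_[ex,-sl,nn]
for a,b in zip(rr,cc):
    o,d=ray(*v,(a,b));k=B(0,0);t=((k-o)@nn)/(d@nn);q=o+d*t-k;out.append([q@ex,-q@sl])
out=np.array(out);print("mask x,s percentiles",np.percentile(out,[2,50,98],axis=0).round())
for x in(-58,-50,-42):
    for nme,img,cm in(("old",w2,v2),("now",wf,v)):
        pts=[proj(*cm,B(x,s)) for s in range(-40,71,6)]
        print(x,nme,[int(img[int(a),int(b)]) if 0<=a<480 and 0<=b<640 else -1 for a,b in pts])
g=im[380:480:6,0:200:8].mean(2).astype(int)
print(g)
E
```

```text
mask x,s percentiles [[-79.  -3.]
 [-68.  13.]
 [-53.  25.]]
-58 old [84, 84, 80, 74, 82, 79, 80, 80, 78, 84, 87, 87, 86, 87, 84, 82, 81, 83, 85]
-58 now [65, 69, 68, 69, 71, 79, 79, 77, 77, 97, 99, 157, 78, 82, -1, -1, -1, -1, -1]
-50 old [113, 112, 81, 108, 113, 85, 84, 81, 80, 79, 82, 87, 84, 83, 86, 80, 84, 86, 87]
-50 now [25, 31, 32, 28, 30, 33, 28, 33, 31, 35, 25, 32, 24, 26, -1, -1, -1, -1, -1]
-42 old [112, 117, 82, 111, 112, 79, 81, 81, 80, 81, 85, 85, 83, 85, 80, 80, 83, 84, 85]
-42 now [34, 29, 28, 28, 31, 28, 24, 31, 33, 33, 30, 34, 29, 29, -1, -1, -1, -1, -1]
[[ 59  59  62  61  58  58  63  60  61  60  62  59  61  62  61  61  40  37
   39  33  38  36  31  29  32]
 [ 59  59  60  57  58  62  58  58  58  62  61  55  59  60  60  61  45  41
   41  31  33  40  34  31  38]
 [ 55  60  64  68  62  64  65  60  60  64  62  64  65  83  60  64  34  36
   33  40  34  33  33  30  29]
 [ 82  79  99  95  99 100 103  70  93  97  93 149  97  77  76  79  39  33
   39  32  37  33  38  35  37]
 [ 83  82  82  99 100  98  80  78  80  75  76  79  75  78  77  79  53  39
   38  34  39  39  38  34 
[... 565 characters left out ...]
00  82  93  93  93  90  97  92  92  46
   48  56  46  44  45  49  46]
 [ 79  82  81  79 152 103  98  99  64  65  67  63  64  66  59  68  59  64
   65  65  65  63  63  67  62]
 [ 45  44  46  44  79  53  54  52  42  46  40  41  41  38  41  43  38  38
   44  40  43  37  35  36  37]
 [ 25  28  30  28  28  24  33  27  35  28  25  34  26  27  32  34  34  31
   32  34  30  25  30  31  30]
 [ 29  17  24  28  33  33  27  31  33  32  29  34  30  34  21  29  31  25
   30  32  26  24  27  23  26]
 [ 33  36  23  30  32  28  29  33  34  42  27  27  31  22  27  30  20  26
   24  29  25  30  26  27  31]
 [ 25  34  25  27  28  21  24  34  31  30  33  28  29  34  31  32  29  35
   31  30  27  36  26  27  31]]
```

```bash
python3 - <<'E'
from h import *
P=np.array([455.5,-18.4,118.5]);O=P+108*ex+92*ey;O[2]=0
def B(x,s,h=5): return O+x*ex-190*ey+80*ez-s*sl+h*nn
c,E=cam("top");S=np.arange(-70,111,5)
print("s   ",S.tolist())
for x in(-15,0,15,30,45,60,80,95):
    pts=np.array([proj(c,E,B(x,s)) for s in S],np.float32)
    for f in("top0","top_f"):
        g=cv2.imread(f"pics/{f}.png",0)
        print(x,f,cv2.remap(g,pts[:,1:].copy(),pts[:,:1].copy(),1).ravel().tolist())
E
```

```text
s    [-70, -65, -60, -55, -50, -45, -40, -35, -30, -25, -20, -15, -10, -5, 0, 5, 10, 15, 20, 25, 30, 35, 40, 45, 50, 55, 60, 65, 70, 75, 80, 85, 90, 95, 100, 105, 110]
-15 top0 [59, 66, 80, 81, 76, 83, 90, 90, 90, 85, 84, 73, 83, 98, 101, 99, 101, 107, 110, 102, 104, 108, 110, 109, 108, 110, 108, 109, 109, 109, 108, 109, 108, 108, 109, 108, 108]
-15 top_f [73, 83, 94, 87, 70, 65, 67, 71, 66, 67, 68, 64, 63, 69, 67, 66, 72, 84, 87, 85, 84, 79, 96, 106, 106, 106, 106, 106, 106, 106, 106, 106, 106, 105, 105, 105, 105]
0 top0 [60, 69, 80, 80, 74, 83, 90, 89, 89, 90, 88, 74, 86, 99, 100, 100, 104, 110, 109, 103, 104, 108, 110, 108, 108, 108, 108, 108, 109, 108, 108, 108, 108, 107, 108, 107, 106]
0 top_f [72, 80, 85, 80, 68, 62, 64, 67, 64, 68, 68, 62, 64, 69, 66, 64, 74, 85, 87, 86, 84, 78, 96, 106, 107, 106, 105, 106, 106, 105, 105, 105, 106, 106, 105, 104, 104]
15 top0 [59, 69, 80, 80, 76, 84, 90, 89, 92, 94, 88, 73, 86, 97, 99, 100, 102, 108, 103, 90, 101, 109, 109, 109, 109, 108, 107, 108, 109, 108, 108, 108, 108, 108, 107, 107, 107]
15 top_f [72, 81, 91, 82, 68, 63, 67, 73, 70, 70, 6
[... 1207 characters left out ...]
8, 119, 120, 118, 119, 119, 120, 120, 119, 107, 96, 100, 103, 95, 99, 106, 107, 106, 106, 105, 105, 106, 105, 105, 105, 106, 106, 105, 104, 103, 105, 106]
80 top_f [110, 112, 111, 114, 114, 116, 115, 117, 116, 116, 116, 118, 117, 116, 105, 95, 97, 100, 93, 96, 104, 104, 103, 102, 101, 103, 104, 104, 103, 103, 104, 104, 104, 103, 102, 102, 104]
95 top0 [98, 97, 97, 97, 97, 95, 97, 98, 98, 99, 99, 100, 99, 100, 99, 99, 103, 102, 93, 98, 105, 106, 104, 104, 103, 104, 104, 103, 103, 104, 105, 105, 104, 103, 103, 104, 104]
95 top_f [95, 95, 95, 94, 94, 94, 95, 96, 95, 96, 96, 97, 97, 97, 97, 97, 100, 100, 90, 95, 102, 103, 102, 101, 102, 102, 102, 102, 101, 101, 103, 103, 101, 101, 100, 102, 102]
```

In the top view the steel frame now extends well past the mouth, to s≈27 mm, with the narrower lip reaching about 38 mm. It was near -20 before, so the cassette has slid its full 60 mm or so. The product box reads at the top end.

```bash
python3 - <<'E'
from h import *
bot.dwell(.3);print(F(),bot.read_grasp_force(),bot.read_t())
print(bot.job_done())
E
```

```text
[ 16.5  -0.6 -13.3] 43.431767486035824 25.8083
the job is handed in; nothing more can be done
None
```

The job is handed in at 25.8 s: the product box is up at its top stop, the cassette has slid out about its full 60 mm, and the plunger is still gripped and held fully back (no verdict was shown).

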